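# Plug the test gauge into the grill's gas outlet

## Task

Fit the gas test gauge to the quick coupler that stands on the shelf: pull the coupler's sleeve down until it stays back by itself when you let go, then take the gauge from the caddy, set its plug into the coupler and press it gently straight home until the sleeve springs forward and locks it. Do not force or hammer the plug, leave the gauge standing upright in the coupler, and leave the brush, the thermometer and the jar where they are.

Things in the scene. Friction and masses are not known exactly. Their poses are not given: they have to be found in the camera images.
- coupler: Fixed upright gas quick coupler, about 85 mm high: steel flange (60 mm across, 6 mm thick) screwed to the shelf, 22 mm brass riser; screwed on the riser by hand, a brass ball-lock socket (hex foot 32 mm over corners) opening straight up inside a steel sleeve. With the sleeve forward, three balls 12 mm below the rim bar the bore. Origin: flange's underside centre, on the shelf; z up along the bore.
- coupler_mouth (a point): Where the mouth's centre would lie with the socket screwed right down, 75 mm above the shelf, z up. It is screwed on by hand: its brass rim (26 mm across) really stands 4.5 to 15.5 mm above this point, differently each time: feel for it. Bore 16.4 mm wide with a 1.2 mm 45 degree lead-in. With the sleeve back, a spring valve 9.7 mm below the rim yields downward (3 N, 7 N with the plug home).
- sleeve (a joint): Sleeve position on the socket in m: 0 = forward (up), grows as it is pulled back (straight down), end stop 0.008. Spring-loaded forward: 5 N to start it, 9 N at the stop. Pulled past about 0.006 it is caught and, let go, stays back near 0.0047. A plug pressed home trips it: it springs to 0 and locks the plug. It starts at 0, tripped with no plug in it.
- sleeve_grip (a point): Mean place of the forward steel sleeve's centre, on the bore's axis 70.5 mm above the shelf; with the socket the real one stands up to 5.5 mm higher or lower. The sleeve is round with dark knurled bands, 34 mm across, 25 mm long (12.5 mm above and below its centre), 29 mm inside; forward, its centre is 14.5 mm and its top 2 mm below the rim.
- gauge: Loose test gauge, about 0.26 kg (varies), standing in a loose 19 mm hole of the caddy, collar on its plate. Origin: tip of its brass plug, z up, white dial faces -x. From the tip up: plug 15 mm thick, 22.4 mm long (chamfered tip, locking groove), hex collar 27 mm over corners, 9 mm thick, 14 mm square stem, round steel case 63 mm across, 30 mm thick along x, centred 70.9 mm up. 102 mm high.
- gauge_collar (a point): Underside centre of the gauge's collar, 22.4 mm above the plug's tip. The sleeve springs up only when the collar has come within about 1 to 1.5 mm of the real rim, which takes 6 to 14 N; just after that the collar stands hard on the rim and the force mounts fast. Past 30 N the plug counts as forced.
- gauge_case (a point): Centre of the gauge's round case, the place to grip it: across its 30 mm thickness between the flat parallel faces, along the gauge's x.
- caddy: Fixed aluminium caddy clamped on the shelf's far rim. Origin: on the shelf surface, straight below the centre of the hole in which the gauge stands. Its plate's top is 50 mm above the shelf and reaches from -45 to +73 mm in x and from -65 to +125 mm in y; a second, empty hole lies at y = +65 mm, and two orange tong tips, 45 mm high, stand on the plate at y = +100 mm.
- brush: Grey plastic grill brush lying on the shelf, 180 mm long along its x, head 58 mm wide, 40 mm high. Bystander. Origin: on the shelf under its middle.
- thermometer: Stainless meat thermometer lying on the shelf: plain dial 46 mm across, 13 mm high, at its -x end, thin stem to +x, 170 mm long in all. Bystander. Origin: on the shelf near its middle.
- jar: Squat jar with a screw lid, 72 mm across and 75 mm high. Bystander. Origin: centre of its underside.
Mind the look-alikes: they are no part of the job. What is shaped like the gauge but black, green or turquoise is not meant.

How it is judged:
By the outcome, as a careful person would: the job done as asked, in the order asked, and still so for the second after the job is handed in, with the robot touching nothing.
It also fails if it takes over 51 s, if anything falls off the work surface, if the arm or the gripper's body presses on something with over 40 N, if the wrist force passes 120 N, or if a joint passes its speed limit or range.

## Robot

A 6-joint arm with a two-finger parallel gripper is mounted at the origin on the work surface. World frame = base frame: x ahead of the robot, y to its left, z up, the work surface at z = 0. Lengths are in m, angles in rad, forces in N, time in s.
With the tool pointing down it reaches from about 0.375 to 0.825 m from the base axis. Payload 5.5 kg.
Tool frame: the origin (TCP) lies on the centre line of the jaws, within the pads' length; the fingertips stand 17 mm ahead of it and the grasp point (between the pads) lies 2 mm behind it; z points along the fingers, y is the line along which they close (so a half turn about z gives the same grasp; the last joint's range is limited). The gripper opens to 85 mm and grips with 20 to 120 N. Pads are 22 mm wide; open, the fingers measure 114 mm over their backs; the gripper's body (76 mm by 85 mm) begins 54 mm behind the grasp point. The pads swing forward as they close: fully open they stand 13 mm farther back than shut.
Start: joints at [-1.305, 0.314, -0.047, 1.21, 0, 1.571], TCP at [0.158, -0.579, 0.248] pointing down, gripper open.
Joint ranges: [-2.67, 2.67], [-0.69, 1.73], [-1.03, 1.25], [-2.08, 2.16], [-1.42, 1.45], [-3.14, 3.14]. Speed limits (rad/s): [2.39, 2.39, 3.01, 3.14, 3.14, 3.14].

## Interface

Orientations are given as a 3x3 rotation matrix whose columns are the frame's x, y, z axes.
In Python, from rig import manip, cams, sign_off, spotter gives the robot as it stands.
- The arm moves only by the tool drive_tool, never from a script. Its argument "series" is one flat list of numbers, 7 for each row, row after row: the turn, a rotation vector about the tool's x, y, z in rad, then the shift along the tool's x, y, z in cm, then the finger opening in cm, from 0 to 8.54. In form: [ax, ay, az, dx, dy, dz, jaw, ax, ay, az, dx, dy, dz, jaw, ...]. A call has 1 to 8 rows; each row is the pose to reach, as a shift and turn from the pose commanded when the call began, along the tool's axes at that moment; what a row does not reach only later rows make up. A row lasts 1/12 s, in which the tool goes at most 41.7 mm and 7.16 degrees, less where a joint would pass 70% of its speed; a pose out of reach is approached as far as the arm can. A call with a gripper value outside its range is refused whole. The fingers move at their own pace and stop on an object; the grip force is fixed at half the most. Time passes only in rows, so rows that repeat a pose let the fingers close. It gives the time, the measured TCP pose, the force, the opening and the grip force at its end, in the units of the state.
- manip.read_state(): the state, without advancing time (a new reading comes with each control period).
- cams.get_image(name): name is "scene" or "top" or "wrist"; returns (picture, depth): 420x560x3 uint8, blue, green, red; 420x560 float32, m along the optical axis (not along the pixel's ray), 0 where there is no reading.
- cams.camera_info(name): a dict with "fx", "fy", "cx", "cy" (pixels), "world_from_camera" (4x4, takes a point from camera to world coordinates); the wrist camera has in their place "tool_from_camera" (4x4, takes a point from camera to tool coordinates, whose origin is the TCP and whose axes are the flange's). Camera axes: x right, y up, looking along -z (the intrinsics and any distortion apply to the point x, -y, -z); pixel columns grow to the right and rows downward; lengths in m; the calibration is good to about 2 mm. A picture is of the moment at which its call begins: read the wrist's pose just before it. camera_info takes no time and is no camera call.
- sign_off(): hands the job in; it is judged then, once.
Trained networks look in the newest picture that a camera, given by its name, has taken for a name from the list of things; names that differ only in an ending like _2 or _b are one class to them, and where a whole thing is asked for, a point or a joint stands for the part that bears it (a point fixed in the world has none). Each returns a list of dicts, best first, with "p" (0 to 1); they miss things now and then, are a little off and sometimes report something else, mostly with a low value. They report only what shows in the picture. A call takes as long as a camera call. They do not tell look-alikes from the thing itself.
- spotter.outline_of(target, camera): "pixels" (420x560 bool, what is visible of it) and "rect" ([left, top, width, height] in pixels, round what is visible of it).
The state is a dict: "clock": time; "qpos": joint angles; "qvel": joint speeds; "effort": joint torques, N m; "position": TCP position; "eef_rot": TCP orientation; "contact_force": force on the tool from outside, world axes, zero at the start; "ft_torque": the same for the moment, N m; "finger_gap": finger opening in m; "gripper_force": force on a finger pad.
Only numpy, scipy, OpenCV 4.12 (cv2) and the standard library are available. Lean on these libraries where they do the work, as an engineer would, in place of code of your own. Each camera call takes 0.05 s, during which the arm holds its last target. There are 200 camera calls.

## Working session

There is one attempt and no reset: what is moved stays moved. The work goes in short steps, Python scripts to look and compute and a tool call to move; the robot and the scene stay as the last step left them, time stands still between calls to the robot, and variables do not carry over. Pictures are saved under pics/ and viewed, at most 10 in all, crops included, and the job is handed in when it is done.

Besides the shell and the picture viewer there is one more tool, called after "Request:" in YAML: its name, and indented under it one key for each argument. drive_tool: Moves the arm, as the interface text tells. Its arguments: {"type":"object","properties":{"series":{"type":"array"}},"required":["series"]}

```bash
ls; mkdir -p pics; cat > h.py <<'E'
import numpy as np, cv2
from rig import manip, cams, sign_off, spotter
def world(name, uv, d, st=None):
    c=cams.camera_info(name); uv=np.atleast_2d(uv).astype(float); d=np.atleast_1d(d)
    p=np.c_[(uv[:,0]-c["cx"])/c["fx"]*d, -(uv[:,1]-c["cy"])/c["fy"]*d, -d, np.ones(len(d))]
    if name=="wrist":
        T=np.eye(4); T[:3,:3]=st["eef_rot"]; T[:3,3]=st["position"]; M=T@np.array(c["tool_from_camera"])
    else: M=np.array(c["world_from_camera"])
    return (p@M.T)[:,:3]
def cloud(name, mask, depth, st=None):
    v,u=np.nonzero(mask&(depth>0)); return world(name,np.c_[u,v],depth[v,u],st)
E
python3 - <<'E'
from h import *
s=manip.read_state(); print(s)
for n in("scene","top"):
    im,d=cams.get_image(n); cv2.imwrite(f"pics/{n}0.png",im); print({k:np.round(v,3).tolist() if not isinstance(v,str) else v for k,v in cams.camera_info(n).items()})
    np.save(f"{n}0.npy",d)
    for t in("coupler","gauge","caddy","sleeve","jar","brush","thermometer"):
        for r in spotter.outline_of(t,n):
            p=cloud(n,r["pixels"],d); print(n,t,round(r["p"],2),r["rect"],np.round(np.median(p,0),3),np.round(p.min(0),3),np.round(p.max(0),3)) if len(p) else 0
print(manip.read_state()["clock"])
E
```

```text
pics
{'clock': 0.0, 'qpos': array([-1.30500647e+00,  3.14197369e-01, -4.80854853e-02,  1.21022141e+00,
        1.99109992e-05,  1.57079960e+00]), 'qvel': array([-3.91699797e-04, -5.37620141e-04, -4.92474685e-05,  1.13319465e-04,
       -1.03807444e-03,  7.71530340e-04]), 'effort': array([ 1.70122594e-04, -5.39598083e+01,  3.39744759e+01,  1.92234025e-02,
       -1.68846727e-04,  3.70966148e-06]), 'position': array([ 0.15746117, -0.57838686,  0.24744893]), 'eef_rot': array([[ 9.64886197e-01,  2.62667931e-01, -4.29413488e-04],
       [ 2.62668282e-01, -9.64884781e-01,  1.65318971e-03],
       [ 1.99053816e-05, -1.70793323e-03, -9.99998541e-01]]), 'contact_force': array([-0.00484326,  0.04559237, -0.28800498]), 'ft_torque': array([-0.03038063, -0.00456923, -0.00766635]), 'gripper_force': 0.0, 'finger_gap': 0.08593244379016218}
{'fx': 523.54, 'fy': 523.54, 'cx': 285.482, 'cy': 209.796, 'world_from_camera': [[-0.755, -0.485, 0.44, 0.97], [0.655, -0.561, 0.506, 0.493], [0.001, 0.671, 0.742, 0.81], [0.0, 0.0, 0.0, 1.0]]}
scene coupler 0.64 [307.9, 198.7, 33.3, 43.5] [0.477 0.041 0.027] [ 0.
[... 2276 characters left out ...]
 0.122] [ 0.618 -0.061  0.048] [0.677 0.005 0.132]
top caddy 0.87 [220.2, 99.1, 87.8, 75.5] [0.657 0.014 0.049] [ 0.595 -0.11  -0.758] [1.054 0.213 0.123]
top sleeve 0.59 [240.3, 216.0, 5.1, 12.8] [0.466 0.046 0.08 ] [0.463 0.035 0.079] [0.482 0.047 0.082]
top jar 0.57 [97.8, 208.2, 46.8, 38.9] [0.459 0.285 0.073] [ 0.425  0.261 -0.003] [0.498 0.345 0.078]
top brush 0.7 [405.7, 194.3, 30.1, 83.5] [ 0.487 -0.347  0.038] [ 0.368 -0.39  -0.003] [ 0.553 -0.323  0.043]
top brush 0.47 [361.0, 131.7, 17.8, 71.4] [ 0.558 -0.237  0.011] [ 0.535 -0.261 -0.001] [ 0.691 -0.217  0.015]
top thermometer 0.72 [359.5, 142.5, 19.1, 60.9] [ 0.556 -0.237  0.011] [ 0.532 -0.26  -0.004] [ 0.668 -0.216  0.015]
0.8
```

```bash
python3 - <<'E'
import cv2
a=cv2.imread("pics/scene0.png")[90:360,130:480]; b=cv2.imread("pics/top0.png")[80:300,80:450]
cv2.imwrite("pics/a.png",cv2.resize(a,None,fx=2.2,fy=2.2)); cv2.imwrite("pics/b.png",cv2.resize(b,None,fx=2.1,fy=2.1))
E
```

```text
(no output)
```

View pics/a.png

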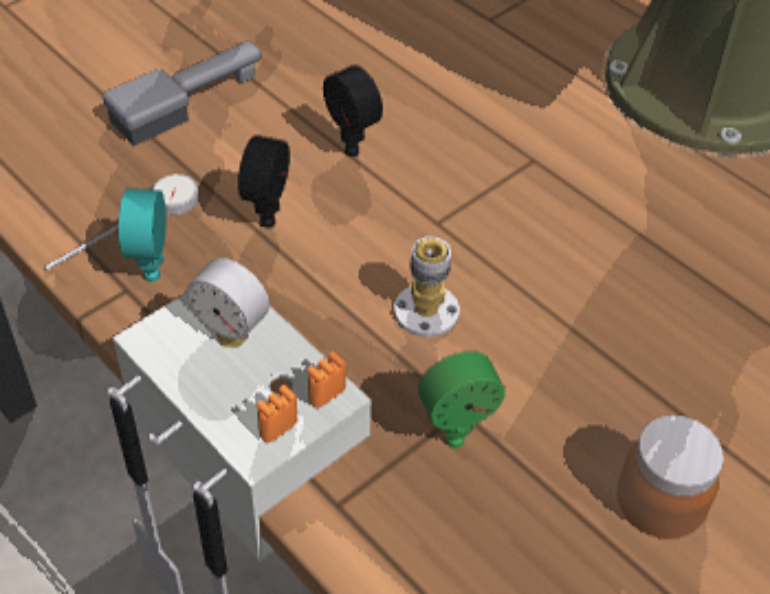

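View pics/b.png

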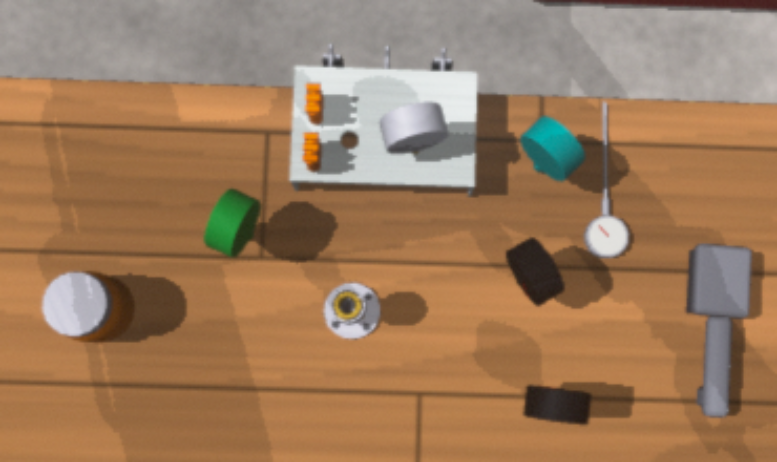

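The scene view shows the white-dial gauge at a(225,300) standing in the caddy, and the black, green and turquoise look-alikes standing free. The coupler is at a(430,280). In the top view the gauge case is at b(413,127), turned about 14°, and the coupler is at b(350,308).

```bash
cat >> h.py <<'E'
def rel(pos, yaw_y, s=None):
    """tool-relative turn/shift(cm) to tool-down pose at pos with tool y at world angle yaw_y (or its opposite, nearest)"""
    s=s or manip.read_state(); R=s["eef_rot"]
    best=None
    for k in (0,np.pi):
        a=yaw_y+k; y=np.array([np.cos(a),np.sin(a),0]); z=np.array([0,0,-1.]); T=np.c_[np.cross(y,z),y,z]
        r=cv2.Rodrigues(R.T@T)[0].ravel()
        if best is None or np.linalg.norm(r)<np.linalg.norm(best): best=r
    return np.round(best,4), np.round(R.T@(np.array(pos)-s["position"])*100,2)
def circ(p):
    A=np.c_[2*p,np.ones(len(p))]; x=np.linalg.lstsq(A,(p**2).sum(1),rcond=None)[0]; return x[:2],np.sqrt(x[2]+x[:2]@x[:2])
E
python3 - <<'E'
from h import *
for n in("top","scene"):
    d=np.load(n+"0.npy"); p=cloud(n,d>0,d)
    g=p[(p[:,2]>.108)&(p[:,2]<.135)&(np.hypot(p[:,0]-.64,p[:,1]+.025)<.05)]
    r=cv2.minAreaRect(g[:,:2].astype(np.float32)); print(n,"gauge top",r,g[:,2].max(),len(g))
    q=p[(np.hypot(p[:,0]-.467,p[:,1]-.033)<.04)]
    f=q[(q[:,2]>.003)&(q[:,2]<.01)]; print(" flange rect",cv2.minEnclosingCircle(f[:,:2].astype(np.float32)))
    t=q[q[:,2]>.07]; print(" sleeve",cv2.minEnclosingCircle(t[:,:2].astype(np.float32)),np.percentile(t[:,2],[50,90,100]))
    c=p[(np.abs(p[:,2]-.05)<.003)&(p[:,0]>.55)&(p[:,0]<.8)&(abs(p[:,1])<.15)]; print(" plate",cv2.minAreaRect(c[:,:2].astype(np.float32)))
c=cams.camera_info("wrist"); print(np.round(c["tool_from_camera"],3),c["fx"])
print(rel([.466,.032,.25],0.05))
E
```

```text
top gauge top ((0.6409336924552917, -0.027143437415361404), (0.03125757724046707, 0.059530530124902725), 16.729745864868164) 0.13171612758681595 478
 flange rect ((0.4658285677433014, 0.028935296460986137), 0.03270553797483444)
 sleeve ((0.4677286744117737, 0.031748395413160324), 0.016991501674056053) [0.08124722 0.08358038 0.08573527]
 plate ((0.6574282050132751, 0.004716396331787109), (0.15558722615242004, 0.28956860303878784), 11.541523933410645)
scene gauge top ((0.6422961950302124, -0.0225767083466053), (0.03302270174026489, 0.05850754305720329), 16.060956954956055) 0.13169527363274935 573
 flange rect ((0.4711586833000183, 0.03494042158126831), 0.03211817145347595)
 sleeve ((0.4705643951892853, 0.0339624285697937), 0.018671827390789986) [0.08028203 0.08353392 0.08685298]
 plate ((0.6584851741790771, -0.022377021610736847), (0.12379929423332214, 0.24758757650852203), 0.15422123670578003)
[[-0.001  0.953  0.303  0.078]
 [ 1.     0.     0.     0.001]
 [ 0.     0.303 -0.953 -0.126]
 [ 0.     0.     0.     1.   ]] 350.4986520762462
(array([ 1.000e-04,  1.000e-04, -1.355e+00]), array([ 45.8 , -50.85,  -0.17]))
```

```bash
python3 -c "
from h import *
print(rel([.468,.032,.19],.285), rel([.468,.032,.24],.285))"
```

```text
(array([ 1.0000e-04, -1.0000e-04,  1.5516e+00]), array([ 46.  , -50.8 ,   5.83])) (array([ 1.0000e-04, -1.0000e-04,  1.5516e+00]), array([ 46.  , -50.8 ,   0.83]))
```

Request:
drive_tool:
  series: [0,0,-0.12,2.7,-3.0,0.2,8.5,0,0,-0.24,5.4,-6.0,0.4,8.5,0,0,-0.36,8.1,-9.0,0.6,8.5,0,0,-0.48,10.8,-12.0,0.8,8.5,0,0,-0.6,13.5,-15.0,0.8,8.5,0,0,-0.72,16.2,-18.0,0.8,8.5,0,0,-0.84,18.9,-21.0,0.8,8.5,0,0,-0.96,21.6,-24.0,0.8,8.5]

```text
clock: 1.47
position: [0.3034, -0.2889, 0.2405]
eef_rot: [[0.333, 0.943, 0.001], [0.943, -0.333, -0.001], [-0.0, 0.001, -1.0]]
contact_force: [0.7, -0.1, -0.2]
finger_gap: 0.0849
gripper_force: 0.0
```

```bash
python3 -c "
from h import *
print(rel([.468,.032,.19],.285),manip.read_state()['clock'])"
```

```text
(array([ 7.000e-04,  5.000e-04, -6.247e-01]), array([35.75,  4.82,  5.05])) 1.4667
```

Request:
drive_tool:
  series: [0,0,-0.12,4.1,0.5,0.3,8.5,0,0,-0.24,8.2,1.1,0.6,8.5,0,0,-0.36,12.3,1.6,1.0,8.5,0,0,-0.48,16.4,2.2,2.0,8.5,0,0,-0.6,20.4,2.7,2.5,8.5,0,0,-0.625,24.5,3.3,3.0,8.5,0,0,-0.625,28.5,3.8,3.5,8.5,0,0,-0.625,32.5,4.4,4.3,8.5]

```text
clock: 2.13
position: [0.4552, 0.0025, 0.1978]
eef_rot: [[-0.277, 0.961, 0.002], [0.961, 0.277, -0.0], [-0.001, 0.002, -1.0]]
contact_force: [1.0, -0.1, 0.1]
finger_gap: 0.0852
gripper_force: 0.0
```

Request:
drive_tool:
  series: [0,0,0,2.6,2.2,0.7,8.5,0,0,0,2.6,2.2,0.7,8.5,0,0,0,2.6,2.2,0.7,8.5]

```text
clock: 2.38
position: [0.4683, 0.0329, 0.1898]
eef_rot: [[-0.28, 0.96, -0.001], [0.96, 0.28, -0.0], [-0.0, -0.001, -1.0]]
contact_force: [0.0, -0.4, -0.3]
finger_gap: 0.085
gripper_force: 0.0
```

```bash
python3 - <<'E'
from h import *
s=manip.read_state(); im,d=cams.get_image("wrist"); cv2.imwrite("pics/w1.png",im); np.save("w1.npy",d)
print(s["clock"],s["position"],rel([.468,.032,.19],.285))
p=cloud("wrist",d>0,d,s)
q=p[(np.hypot(p[:,0]-.467,p[:,1]-.033)<.045)]
for lo,hi in((.003,.01),(.05,.07),(.07,.076),(.076,.08),(.08,.084),(.084,.087),(.087,.092)):
    f=q[(q[:,2]>lo)&(q[:,2]<hi)]
    if len(f)>5: print(lo,hi,len(f),cv2.minEnclosingCircle(f[:,:2].astype(np.float32)),f[:,:2].mean(0))
print(np.histogram(q[:,2],bins=np.arange(.06,.096,.001)))
for t in("sleeve","coupler"):
  for r in spotter.outline_of(t,"wrist"): print(t,r["p"],r["rect"])
E
```

```text
2.3833 [0.46832179 0.03289978 0.18980697] (array([-0.0011,  0.0003, -0.0033]), array([0.02, 0.01, 0.01]))
0.003 0.01 1771 ((0.46761560440063477, 0.036980751901865005), 0.03292257338762283) [0.46589453 0.04192284]
0.05 0.07 229 ((0.4680944085121155, 0.034359171986579895), 0.0171658918261528) [0.46645049 0.0392428 ]
0.07 0.076 402 ((0.46789371967315674, 0.035381413996219635), 0.0169146116822958) [0.46802803 0.03401228]
0.076 0.08 193 ((0.4683277904987335, 0.03328099846839905), 0.01641378551721573) [0.4680389  0.03659023]
0.08 0.084 881 ((0.4689709544181824, 0.03189332038164139), 0.017300160601735115) [0.46870617 0.03214577]
0.084 0.087 353 ((0.46844661235809326, 0.031992070376873016), 0.013352006673812866) [0.46829381 0.03204226]
(array([ 11,  23,  19,   5,  16,  23,  24,  14,  13,  77, 168,  86,  32,
        34,  49,  33,  46,  51,  43,  53,  65, 197, 310, 309, 288,  64,
         1,   0,   0,   0,   0,   0,   0,   0,   0]), array([0.06 , 0.061, 0.062, 0.063, 0.064, 0.065, 0.066, 0.067, 0.068,
       0.069, 0.07 , 0.071, 0.072, 0.073, 0.074, 0.075, 0.076, 0.077,
       0.078, 0.079, 0.08 , 0.081, 0.082, 0.083, 0.084, 0.085, 0.086,
       0.087, 0.088, 0.089, 0.09 , 0.091, 0.092, 0.093, 0.094, 0.095]))
sleeve 0.73 [264.6, 187.7, 44.5, 46.0]
coupler 0.73 [252.9, 151.3, 69.8, 85.3]
coupler 0.21 [264.7, 185.8, 43.8, 50.3]
```

View pics/w1.png

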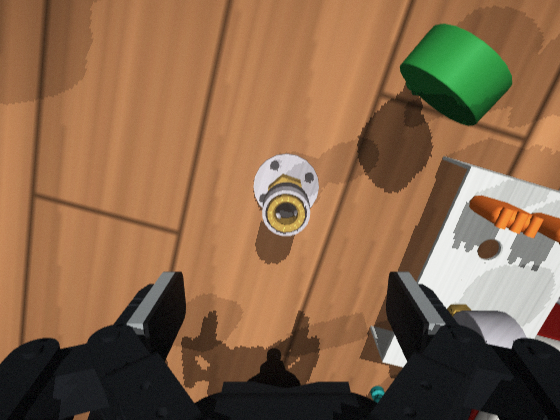

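The wrist view shows the coupler rim at (287,212), centred between the jaws, with nothing in the way of the fingers. From the depth, the rim is at about z 0.0845 and the axis at about (0.4684, 0.0322).

Request:
drive_tool:
  series: [0,0,0,-0.07,0,4,8.5,0,0,0,-0.07,0,8,8.0,0,0,0,-0.07,0,11,6,0,0,0,-0.07,0,12.2,5,0,0,0,-0.07,0,12.2,4,0,0,0,-0.07,0,12.2,2.5,0,0,0,-0.07,0,12.2,2.5,0,0,0,-0.07,0,12.2,2.5]

```text
clock: 3.2
position: [0.469, 0.03, 0.0687]
eef_rot: [[-0.275, 0.961, 0.001], [0.961, 0.275, -0.0], [-0.001, 0.001, -1.0]]
contact_force: [5.6, -0.8, -16.9]
finger_gap: 0.0323
gripper_force: 61.7
```

Request:
drive_tool:
  series: [0,0,0,0,0,0,2.5,0,0,0,0,0,0,2.5]

```text
clock: 3.37
position: [0.469, 0.0301, 0.0687]
eef_rot: [[-0.276, 0.961, 0.001], [0.961, 0.276, -0.001], [-0.001, 0.001, -1.0]]
contact_force: [4.9, -1.3, -16.0]
finger_gap: 0.0321
gripper_force: 61.7
```

Request:
drive_tool:
  series: [0,0,0,0,0,0.1,2.5,0,0,0,0,0,0.2,2.5,0,0,0,0,0,0.2,2.5]

```text
clock: 3.62
position: [0.4691, 0.0301, 0.0677]
eef_rot: [[-0.276, 0.961, 0.002], [0.961, 0.276, -0.001], [-0.002, 0.001, -1.0]]
contact_force: [-1.4, -3.2, 5.9]
finger_gap: 0.032
gripper_force: 64.1
```

```bash
python3 - <<'E'
from h import *
im,d=cams.get_image("scene"); p=cloud("scene",d>0,d)
im=im[180:260,280:370]; cv2.imwrite("pics/s2.png",cv2.resize(im,None,fx=6,fy=6))
E
```

```text
(no output)
```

View pics/s2.png

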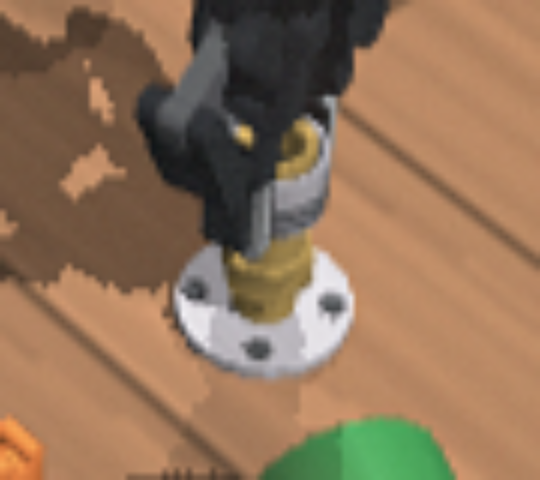

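The view shows both jaws on the steel sleeve at about (300,190), well clear of the flange. Next I pull it down.

Request:
drive_tool:
  series: [0,0,0,0,0,0.15,2.5,0,0,0,0,0,0.3,2.5,0,0,0,0,0,0.45,2.5,0,0,0,0,0,0.55,2.5,0,0,0,0,0,0.6,2.5,0,0,0,0,0,0.6,2.5]

```text
clock: 4.17
position: [0.4691, 0.0302, 0.0615]
eef_rot: [[-0.276, 0.961, 0.002], [0.961, 0.276, -0.001], [-0.002, 0.001, -1.0]]
contact_force: [-1.1, -4.1, 7.7]
finger_gap: 0.0325
gripper_force: 64.3
```

Request:
drive_tool:
  series: [0,0,0,0,0,0.1,2.5,0,0,0,0,0,0.15,2.5,0,0,0,0,0,0.2,2.5,0,0,0,0,0,0.2,2.5]

```text
clock: 4.5
position: [0.4692, 0.0301, 0.0604]
eef_rot: [[-0.276, 0.961, 0.002], [0.961, 0.276, -0.001], [-0.002, 0.001, -1.0]]
contact_force: [-5.5, -4.5, 17.7]
finger_gap: 0.0324
gripper_force: 65.5
```

Request:
drive_tool:
  series: [0,0,0,0,0,-0.1,3.5,0,0,0,0,0,-0.1,5,0,0,0,0,0,-0.1,6.5,0,0,0,0,0,-0.1,7.5,0,0,0,0,0,-3,7.5,0,0,0,0,0,-7,7.5,0,0,0,0,0,-11,7.5,0,0,0,0,0,-12.8,7.5]

```text
clock: 5.17
position: [0.4704, 0.0311, 0.1908]
eef_rot: [[-0.277, 0.961, 0.005], [0.961, 0.277, 0.001], [-0.001, 0.005, -1.0]]
contact_force: [0.9, -0.3, -0.4]
finger_gap: 0.0751
gripper_force: 0.0
```

```bash
python3 - <<'E'
from h import *
s=manip.read_state(); im,d=cams.get_image("wrist"); cv2.imwrite("pics/w3.png",cv2.resize(im[140:280,200:380],None,fx=4,fy=4)); np.save("w3.npy",d)
print(s["clock"],s["position"],s["contact_force"])
p=cloud("wrist",d>0,d,s)
q=p[(np.hypot(p[:,0]-.467,p[:,1]-.033)<.035)]
for lo,hi in((.06,.07),(.07,.076),(.076,.08),(.08,.082),(.082,.084),(.084,.087),(.087,.092)):
    f=q[(q[:,2]>lo)&(q[:,2]<hi)]
    if len(f)>5: print(lo,hi,len(f),cv2.minEnclosingCircle(f[:,:2].astype(np.float32)),f[:,:2].mean(0))
r=np.hypot(q[:,0]-.4684,q[:,1]-.0322)
print(np.median(q[(r<.0125)&(r>.0095),2]),np.median(q[(r<.0165)&(r>.0145)&(q[:,2]>.07),2]))
print("goal above gauge",rel([.6415,-.025,.2],.285))
E
```

```text
5.1667 [0.47038403 0.0310788  0.19076479] [ 0.8932339  -0.29962721 -0.43950945]
0.06 0.07 196 ((0.4683227837085724, 0.03418135270476341), 0.017311790958046913) [0.46576397 0.04288105]
0.07 0.076 471 ((0.46841681003570557, 0.033500075340270996), 0.016380218788981438) [0.46808078 0.03403496]
0.076 0.08 519 ((0.4686076045036316, 0.031656090170145035), 0.017381971701979637) [0.4682835  0.03401937]
0.08 0.082 50 ((0.46781784296035767, 0.03493550792336464), 0.011976129375398159) [0.46871123 0.03357047]
0.082 0.084 325 ((0.46900084614753723, 0.031637951731681824), 0.013495384715497494) [0.4687415  0.03186734]
0.084 0.087 352 ((0.468814879655838, 0.03196362033486366), 0.013370266184210777) [0.46880522 0.03223051]
0.2527255825308164 0.25128230731207024
goal above gauge (array([ 0.0085,  0.0015, -0.0048]), array([-10.09,  14.76,  -0.59]))
```

View pics/w3.png

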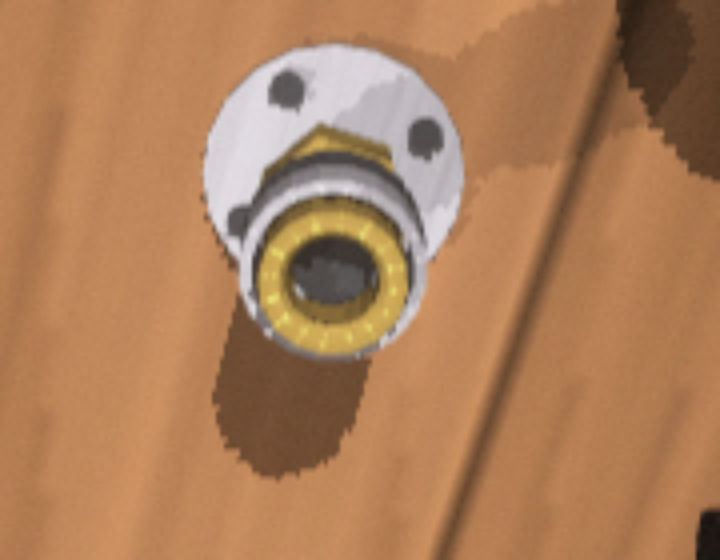

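The sleeve stayed back: its top is now about 6.5 mm below the brass rim, and the bore is open at crop (333,270). Next is the gauge.

Request:
drive_tool:
  series: [0,0,0,-2.3,3.3,-0.6,8.5,0,0,0,-4.6,6.6,-0.6,8.5,0,0,0,-6.9,9.9,-0.6,8.5,0,0,0,-9.1,13.2,-0.6,8.5,0,0,0,-10.1,14.8,-0.6,8.5,0,0,0,-10.1,14.8,-0.6,8.5,0,0,0,-10.1,14.8,-0.6,8.5]

```text
clock: 5.8
position: [0.6388, -0.0256, 0.1908]
eef_rot: [[-0.276, 0.961, -0.002], [0.961, 0.276, 0.0], [0.001, -0.002, -1.0]]
contact_force: [-0.9, -0.2, -0.5]
finger_gap: 0.0848
gripper_force: 0.0
```

```bash
python3 - <<'E'
from h import *
from scipy.optimize import least_squares
s=manip.read_state(); im,d=cams.get_image("wrist"); cv2.imwrite("pics/w4.png",im); np.save("w4.npy",d)
print(s["clock"],s["position"],np.round(s["eef_rot"],3).tolist())
p=cloud("wrist",d>0,d,s)
q=p[(np.hypot(p[:,0]-.6415,p[:,1]+.025)<.05)&(p[:,2]>.104)&(p[:,2]<.138)]
r=cv2.minAreaRect(q[:,:2].astype(np.float32)); print(len(q),r,q[:,2].max())
def f(x):  # cylinder: centre cx,cy, yaw of axis, zc
    u=-(q[:,0]-.6415)*np.sin(x[1])+(q[:,1]+.025)*np.cos(x[1])-x[0]
    return np.hypot(u,q[:,2]-x[2])-.0315
o=least_squares(f,[0,.285,.0985],loss="soft_l1",f_scale=.001); x=o.x
a=np.array([np.cos(x[1]),np.sin(x[1])]); n=np.array([-a[1],a[0]]); k=abs(f(x))<.0015
t=(q[k,:2]-[.6415,-.025])@a; lo,hi=np.percentile(t,[1,99]); c=np.array([.6415,-.025])+x[0]*n+(lo+hi)/2*a
print("cyl",x,"res",np.std(f(x)[k]),k.mean(),"centre",c,"thick",hi-lo)
print(rel([c[0],c[1],.1],x[1]))
E
```

```text
5.8 [ 0.63876117 -0.02556076  0.19080665] [[-0.276, 0.961, -0.002], [0.961, 0.276, 0.0], [0.001, -0.002, -1.0]]
4656 ((0.6414005756378174, -0.024575963616371155), (0.03051251731812954, 0.05670945346355438), 16.165523529052734) 0.13203803570085262
cyl [-0.00252977  0.27785884  0.09871462] res 0.0005438699914244978 0.9808848797250859 centre [ 0.64202755 -0.0274802 ] thick 0.028969271357932775
(array([-0.002 , -0.0011,  0.002 ]), array([-0.34,  0.36,  9.11]))
```

View pics/w4.png

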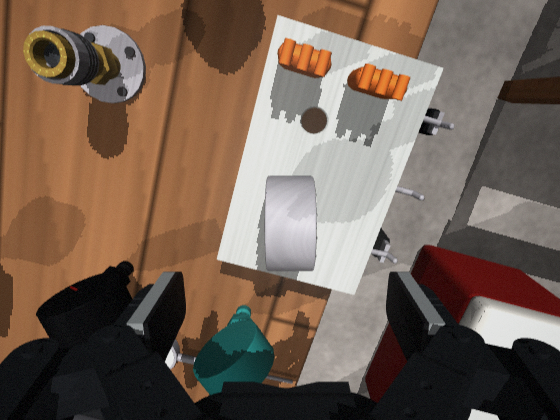

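The wrist view shows the grey gauge case at (290,223), parallel to the jaws, with both sides free.

Request:
drive_tool:
  series: [0,0,0,-0.34,0.36,3,8.5,0,0,0,-0.34,0.36,6,8.5,0,0,0,-0.34,0.36,8.5,7,0,0,0,-0.34,0.36,9.4,6,0,0,0,-0.34,0.36,9.4,5,0,0,0,-0.34,0.36,9.4,4,0,0,0,-0.34,0.36,9.4,2,0,0,0,-0.34,0.36,9.4,2]

```text
clock: 6.52
position: [0.6441, -0.0276, 0.1003]
eef_rot: [[-0.276, 0.961, 0.003], [0.961, 0.276, -0.0], [-0.001, 0.003, -1.0]]
contact_force: [-0.3, -0.1, 2.1]
finger_gap: 0.0293
gripper_force: 61.8
```

Request:
drive_tool:
  series: [0,0,0,0,0,0,2,0,0,0,0,0,0,2]

```text
clock: 6.68
position: [0.6441, -0.0277, 0.1002]
eef_rot: [[-0.276, 0.961, 0.003], [0.961, 0.276, 0.0], [-0.001, 0.003, -1.0]]
contact_force: [-2.3, -0.2, 5.8]
finger_gap: 0.0293
gripper_force: 62.1
```

Request:
drive_tool:
  series: [0,0,0,0,0,-1,2,0,0,0,0,0,-2.5,2,0,0,0,0,0,-5,2,0,0,0,0,0,-8,2,0,0,0,0,0,-10,2,0,0,0,0,0,-10,2,0,0,0,0,0,-10,2]

```text
clock: 7.27
position: [0.644, -0.0278, 0.1999]
eef_rot: [[-0.276, 0.961, 0.003], [0.961, 0.276, -0.0], [-0.001, 0.003, -1.0]]
contact_force: [-0.0, -0.1, -2.4]
finger_gap: 0.0294
gripper_force: 61.4
```

```bash
cat > held.py <<'E'
from h import *
from scipy.optimize import least_squares
s=manip.read_state(); im,d=cams.get_image("wrist"); np.save("w5.npy",d)
print(s["clock"],s["position"],np.round(s["eef_rot"],4).tolist(),s["contact_force"],s["finger_gap"])
p=cloud("wrist",d>0,d,s); q=(p-s["position"])@s["eef_rot"]   # tool coords
q=q[(abs(q[:,1])<.0135)&(q[:,2]<0.012)&(q[:,2]>-.04)&(abs(q[:,0])<.045)]
f=lambda x: np.hypot(q[:,0]-x[0],q[:,2]-x[1])-.0315
o=least_squares(f,[0,0],loss="soft_l1",f_scale=.001); print(len(q),"case centre tool x,z",o.x,np.std(f(o.x)),q[:,2].min())
sc,ds=cams.get_image("scene"); cv2.imwrite("pics/s5.png",sc); np.save("s5.npy",ds); ps=cloud("scene",ds>0,ds)
ps=ps-s["position"]; ps=ps@s["eef_rot"]
c=ps[(np.hypot(ps[:,0],ps[:,1])<.03)&(ps[:,2]>.03)&(ps[:,2]<.085)]
for lo in np.arange(.03,.08,.004):
    m=c[(c[:,2]>=lo)&(c[:,2]<lo+.004)]
    if len(m)>4:
        # visible half: silhouettes via extent perpendicular to view
        v=-(np.array(cams.camera_info("scene")["world_from_camera"])[:3,3]-s["position"]); v=(v@s["eef_rot"])[:2]; v/=np.linalg.norm(v); w=np.array([-v[1],v[0]])
        print(round(lo,3),len(m),"perp",np.round([(m[:,:2]@w).min()*1e3,(m[:,:2]@w).max()*1e3],1),"along front",np.round((m[:,:2]@v).min()*1e3,1))
print("view dir",v,w)
E
python3 held.py
```

```text
7.2667 [ 0.64399296 -0.02780669  0.19990973] [[-0.2763, 0.9611, 0.0031], [0.9611, 0.2763, -0.0002], [-0.0011, 0.0029, -1.0]] [-0.03474299 -0.12965556 -2.385838  ] 0.029374826736329872
12815 case centre tool x,z [0.00021467 0.00146573] 0.0005360802699652162 -0.03182447436575479
0.03 14 perp [-17.7   5.8] along front -22.7
0.042 27 perp [-8.8 14.8] along front -14.1
0.046 23 perp [-10.3  14.6] along front -14.9
0.05 12 perp [-9.2 14.5] along front -13.3
0.058 7 perp [-1.7  6.8] along front -8.5
0.062 7 perp [-1.9  8.6] along front -9.2
0.066 25 perp [-4.  10.4] along front -9.6
0.07 12 perp [-4.2 10. ] along front -9.0
view dir [-0.66618234 -0.7457889 ] [ 0.7457889  -0.66618234]
```

Request:
drive_tool:
  series: [0,0,0,2.1,-3.0,0,2,0,0,0,4.2,-6.1,0,2,0,0,0,6.4,-9.1,0,2,0,0,0,8.5,-12.2,0,2,0,0,0,10.6,-15.2,1,2,0,0,0,10.6,-15.2,3.3,2,0,0,0,10.6,-15.2,3.3,2,0,0,0,10.6,-15.2,3.3,2]

```text
clock: 8.03
position: [0.4661, 0.0321, 0.1638]
eef_rot: [[-0.277, 0.961, -0.004], [0.961, 0.277, -0.0], [0.001, -0.004, -1.0]]
contact_force: [0.3, -0.6, -2.2]
finger_gap: 0.0294
gripper_force: 61.3
```

```bash
python3 held.py; python3 - <<'E'
import cv2
im=cv2.imread("pics/s5.png")[150:260,270:380]; cv2.imwrite("pics/s5c.png",cv2.resize(im,None,fx=5.4,fy=5.4,interpolation=cv2.INTER_CUBIC))
E
```

```text
8.0333 [0.46605764 0.03209222 0.16382971] [[-0.2766, 0.961, -0.0036], [0.961, 0.2766, -0.0004], [0.0006, -0.0035, -1.0]] [ 0.33401015 -0.58450957 -2.18166585] 0.029422892767319155
12786 case centre tool x,z [0.00019361 0.00141037] 0.0005377342872828499 -0.03185694960039953
0.03 6 perp [-17.5  -0.5] along front -16.3
0.038 27 perp [-11.8   9.1] along front -15.9
0.042 22 perp [-11.6  10.8] along front -15.6
0.046 14 perp [-11.3  14.4] along front -14.7
0.05 5 perp [-9.4  9.5] along front -11.8
0.058 7 perp [-3.2  4.5] along front -9.0
0.062 17 perp [-5.1  8.2] along front -10.5
0.066 11 perp [-4.7  8.4] along front -10.5
0.078 42 perp [-13.6  11.2] along front -17.7
view dir [-0.44644571 -0.89481072] [ 0.89481072 -0.44644571]
```

View pics/s5c.png

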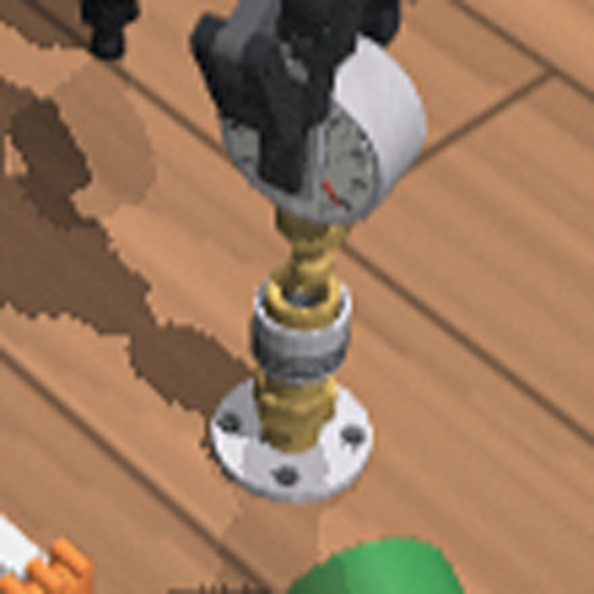

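The crop shows the plug tip at about (310,285) just above the rim, whose centre is at about (304,300). The tip is about 2 mm off along the image's x axis, which matches the TCP's 2.5 mm error in x, so I correct that.

Request:
drive_tool:
  series: [0.0036,0,0,-0.07,0.24,0,2,0.0036,0,0,-0.07,0.24,0.0,2,0.0036,0,0,-0.07,0.24,0.0,2]

```text
clock: 8.38
position: [0.4713, 0.032, 0.1657]
eef_rot: [[-0.276, 0.961, -0.003], [0.961, 0.276, -0.001], [-0.0, -0.003, -1.0]]
contact_force: [-0.2, -0.2, -2.2]
finger_gap: 0.0293
gripper_force: 61.4
```

```bash
python3 held.py; python3 - <<'E'
from h import *
im=cv2.imread("pics/s5.png")[185:220,305:350]; cv2.imwrite("pics/s6c.png",cv2.resize(im,None,fx=16,fy=16,interpolation=cv2.INTER_CUBIC))
s=manip.read_state(); d=np.load("w5.npy"); p=cloud("wrist",d>0,d,s); q=p[(np.hypot(p[:,0]-.4684,p[:,1]-.0322)<.04)&(p[:,2]<.1)]
for lo,hi in((.003,.01),(.07,.08),(.08,.087)):
    f=q[(q[:,2]>lo)&(q[:,2]<hi)]; print(lo,len(f),f[:,:2].min(0) if len(f) else 0,f[:,:2].max(0) if len(f) else 0)
E
```

```text
8.3833 [0.4713331  0.0320078  0.16570195] [[-0.2759, 0.9612, -0.0026], [0.9612, 0.2759, -0.001], [-0.0002, -0.0028, -1.0]] [-0.17271512 -0.21124389 -2.18831884] 0.029292649881487564
12799 case centre tool x,z [0.00020266 0.0014113 ] 0.0005378067446873638 -0.03206509823342838
0.03 9 perp [-15.5   3.3] along front -17.6
0.038 15 perp [-7.9  8.9] along front -14.9
0.042 27 perp [-9.7 12.6] along front -16.3
0.046 18 perp [-9.5 14.4] along front -15.2
0.05 6 perp [-7.4 11.1] along front -13.0
0.058 5 perp [-1.3  6.1] along front -7.3
0.062 11 perp [-3.1  8.1] along front -9.8
0.066 17 perp [-4.9  8.5] along front -8.8
0.07 7 perp [-4.6  8.6] along front -8.8
0.078 17 perp [-10.   14.5] along front -15.5
view dir [-0.45103696 -0.89250527] [ 0.89250527 -0.45103696]
0.003 2069 [0.43809162 0.00835463] [0.49760667 0.06188903]
0.07 539 [0.45122896 0.0310829 ] [0.48313853 0.04900063]
0.08 299 [0.45516288 0.03387542] [0.47736356 0.04507523]
```

View pics/s6c.png

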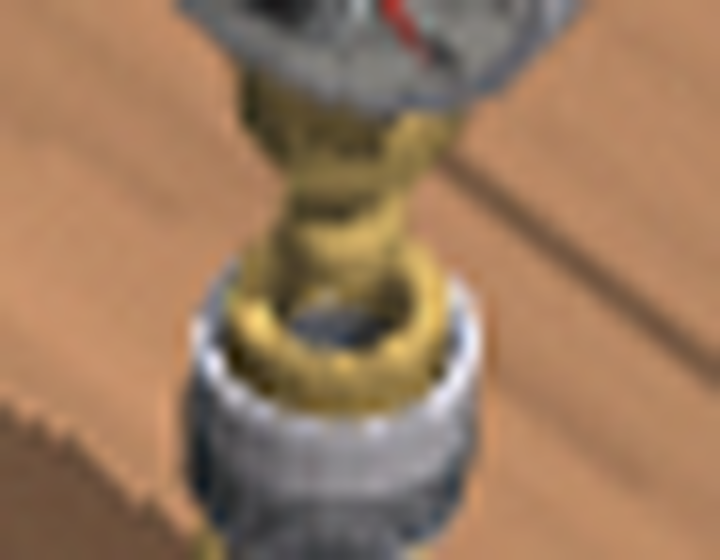

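```bash
python3 - <<'E'
from h import *
s=manip.read_state(); print(s["clock"],s["position"],s["qvel"].round(4))
d=np.load("w5.npy"); p=cloud("wrist",d>0,d,s); q=(p-s["position"])@s["eef_rot"]
k=q[(abs(q[:,1])<.03)&(abs(q[:,0])<.012)&(q[:,2]<-.02)&(q[:,2]>-.04)]; print("held case y extents",np.percentile(k[:,1],[0,1,50,99,100]))
im=cv2.cvtColor(cv2.imread("pics/s5.png"),cv2.COLOR_BGR2GRAY)
ds=np.load("s5.npy")
hs=cv2.cvtColor(cv2.imread("pics/s5.png"),cv2.COLOR_BGR2HSV)
for r in range(188,218): print(r," ".join(f"{v:3d}" for v in hs[r,312:342,1]), "|", " ".join(f"{int(v*1000)%1000:3d}" for v in ds[r,312:342:3]))
E
```

```text
8.4833 [0.47066616 0.03202617 0.16547773] [ 0.0003 -0.0038 -0.0096 -0.0014 -0.0004  0.001 ]
held case y extents [-2.99821774e-02 -2.88443903e-02 -8.33284261e-05  2.82475499e-02
  2.99962481e-02]
188 117 118 119 117 119 116 115  77  11   5   7  12   8  12   9  14  12   8  28  61   8  14  16  12   7  18  58 114 118 112 | 137 134 136 946 941 932 933 926 921 135
189 116 119 118 117 114 117 120 122  75  62  18   7   6  14  10  10  14   8  12  27  10  14   6  10  15  60 112 119 115 115 | 134 138 134 958 941 937 932 927 924 132
190 118 118 116 118 117 114 117 120 122 113  82  54  17   4   2   8  10  10   9   6   9  10   5  15  60 112 122 119 118 116 | 132 132 133 957 946 939 937 930 927 131
191 117 116 118 118 115 114 117 116 121 115 133 115  90  41  50  14   7   9  15  12  16  25  62 106 108 117 118 117 115 117 | 131 132 128 958 957 942 938 931 134 132
192 116 117 116 115 118 115 113 118 121 111 118 127 127 123 118  83  63  67 115 112 103 105 112 119 118 117 118 119 116 116 | 127 128 128 959 953 955 954 961 129 122
193 113 117 117 117 116 117 118 116 121 115 124 125 126 129 125 132 121 129
[... 3374 characters left out ...]
  89   0 993 990 991 992   1  86  89
214 116 117 116 121  98  30  15   7  14  10   9   8  12   7   7   5  10  10   6   8  10  21 100 119 120 115 115 115 117 116 |  85  85   1 995 991 991 993   7  83  85
215 115 118 116 118 103  67  15  10  10  12  11   6   8   7   7   7   8  11   8  12  12  24 120 119 118 116 117 117 119 117 |  83  85   3 996 994 993 996   8  85  83
216 114 112 118 116 117  89  34   5  11   7   6   9   8   7   7  12   7  10   8  10  15  24 120 119 116 115 120 121 117 119 |  86  83   7   0 995 996 997   5  82  83
217 114 112 112 116 117 122  41  22  10   9  12  16   6   7   7  10  10   8  14  15  27  90 120 117 117 118 116 117 117 117 |  79  80  10   6 998 998 997  81  80  80
```

Request:
drive_tool:
  series: [0,0,0,-0.05,-0.1,0,2,0,0,0,-0.05,-0.1,0,2,0,0,0,-0.05,-0.1,0,2,0,0,0,-0.05,-0.1,0,2,0,0,0,-0.05,-0.1,0,2,0,0,0,-0.05,-0.1,0,2]

```text
clock: 8.98
position: [0.4693, 0.0314, 0.1653]
eef_rot: [[-0.276, 0.961, -0.003], [0.961, 0.276, -0.001], [0.0, -0.004, -1.0]]
contact_force: [0.3, 0.4, -2.8]
finger_gap: 0.0291
gripper_force: 61.4
```

```bash
cat > sc.py <<'E'
from h import *
s=manip.read_state(); im,ds=cams.get_image("scene"); R=s["eef_rot"]; P=s["position"]
print(s["clock"],P,R[:,2].round(4),s["contact_force"].round(1),"tool-x",P[:2]@R[:2,0]+.0002,"want -.0986; tool-y",P[:2]@R[:2,1],"want .4591")
hs=cv2.cvtColor(im,cv2.COLOR_BGR2HSV)
for r in list(range(188,203)): print(r," ".join(f"{v:3d}" for v in hs[r,316:340,1]), "|", " ".join(f"{int(v*1000)%1000:3d}" for v in ds[r,316:340]))
for r in (205,207,212): print(r," ".join(f"{v:3d}" for v in hs[r,312:340,1]))
E
python3 sc.py
```

```text
8.9833 [0.46926847 0.03143545 0.16531818] [-0.0034 -0.001  -1.    ] [ 0.3  0.4 -2.8] tool-x -0.09930251616671584 want -.0986; tool-y 0.4596712169364893 want .4591
188 117 117 119 113  87  43   5   9  10  14  15  14  12  10   8  27  16  12  12   9   9  15  56 108 | 136 132 136 135 964 950 947 943 943 941 940 938 937 933 931 933 929 926 930 927 926 924 920 138
189 114 120 117 122 122 103  56  14   2   2   8  12  10  12  13  11  12  16   5   5  15  59 112 122 | 133 135 136 133 963 963 956 948 944 943 943 942 938 936 935 931 933 928 930 927 927 926 135 135
190 118 114 117 119 120 129 120  88  47  54  12   7   5   7   4  10   9   9  12  62  56 113 121 120 |   0 130   0 136 968 961 961 957 957 959 944 941 942 938 935 938 934 932 934 929 134 134 134 134
191 115 117 116 116 121 113 117 121 122 122  88  50  45  36  33  67  53  56  97 114 110 116 120 120 | 130 126 130 127 967 963 960 955 955 956 956 957 956 956 942 942 937 961 967 132 133   0 131 130
192 116 117 114 117 119 115 115 120 127 127 125 116 117 104 127 124 121 118 123 118 118 116 119 116 | 131 126 127 124 127 963 962 954 955 955 952
[... 1680 characters left out ...]
 127 128 129 132 132 122 126 119 120 118 116 117 120 113 | 110 110 109   3 995 997 994 999 978 979 978 976 978 980 997 996 993 110 110 108 111 109 107 107
202 119 121  56  68 131 129 127 126 124 129 127 126 124 121 130 129 126  56 123 120 116 115 117 119 | 107 107   1 993 995 992 996 998   3   2 978 982   0 998 997 991 992   4 107 104 104 107 106 107
205 118 117 119 121 123  17  24 118 134 135 132   6  31  27  24   0  11 106 130 134 138  20  10 126 118 116 119 116
207 118 116 115 118 124  15  15 158 128 131 130 128 123 114 126 129 130 133 131 132 117  15  10 127 119 118 118 118
212 118 117 117 118  91  52   9   3  11  11  11  12  10  10   8   8  10  11   8   8   7   8  33 121 118 117 116 118
```

```bash
cat > ax.py <<'E'
from h import *
from scipy.optimize import least_squares
def axis(ds,rows,cols,rad,zlo,zhi,x0):
    m=np.zeros(ds.shape,bool); m[rows[0]:rows[1],cols[0]:cols[1]]=1
    p=cloud("scene",m,ds); p=p[(p[:,2]>zlo)&(p[:,2]<zhi)&(np.hypot(p[:,0]-x0[0],p[:,1]-x0[1])<rad+.008)]
    o=least_squares(lambda x:np.hypot(p[:,0]-x[0],p[:,1]-x[1])-rad,x0,loss="soft_l1",f_scale=.001)
    return o.x,len(p),o.fun.std() if hasattr(o.fun,"std") else 0
s=manip.read_state(); R=s["eef_rot"]; P=s["position"]
D=[cams.get_image("scene")[1] for _ in range(3)]; ds=np.median(D,0)
c=axis(ds,(195,235),(310,342),.017,.055,.0755,[.470,.034]); tip=P[2]-.0724
g=axis(ds,(150,215),(310,342),.0075,max(tip+.0035,.089),tip+.0205,[P[0]+.001,P[1]+.001])
print(s["clock"],P,"coupler",c,"plug",g); e=(g[0]-c[0])*1e3
print("plug-coupler mm world",e,"tool x,y",R[:2,:2].T@e, "TCP-based:", "tool-x err",(P[:2]@R[:2,0]+.0002+.0986)*1e3,"tool-y err",(P[:2]@R[:2,1]-.4591)*1e3)
E
python3 ax.py
```

```text
9.0333 [0.46926986 0.0314244  0.16532818] coupler (array([0.46896904, 0.03394226]), 169, np.float64(0.003945045018495281)) plug (array([0.46796205, 0.03296164]), 38, np.float64(0.0011992884721374665))
plug-coupler mm world [-1.00698649 -0.9806295 ] tool x,y [-0.66412885 -1.23877729] TCP-based: tool-x err -0.6937167079707762 tool-y err 0.5737629008885081
```

```bash
sed -i 's/<rad+.008)\]/<rad+.005)\&(np.hypot(p[:,0]-x0[0],p[:,1]-x0[1])>rad-.005)]/; s/.055,.0755/.057,.074/' ax.py; python3 ax.py
```

```text
9.1833 [0.46930429 0.03141468 0.16531288] coupler (array([0.46882557, 0.0338252 ]), 112, np.float64(0.0007968569559262485)) plug (array([0.46784583, 0.03319849]), 38, np.float64(0.0011604783849193698))
plug-coupler mm world [-0.97974371 -0.62670798] tool x,y [-0.33152469 -1.11478073] TCP-based: tool-x err -0.7113571047089734 tool-y err 0.6044665710648878
```

Request:
drive_tool:
  series: [0.003,0,0,0.05,0.02,0.3,2,0.003,0,0,0.05,0.02,0.6,2,0.003,0,0,0.05,0.02,0.7,2,0.003,0,0,0.05,0.02,0.7,2,0.003,0,0,0.05,0.02,0.7,2,0.003,0,0,0.05,0.02,0.7,2]

```text
clock: 9.83
position: [0.4694, 0.0319, 0.1583]
eef_rot: [[-0.276, 0.961, -0.006], [0.961, 0.276, -0.002], [0.0, -0.007, -1.0]]
contact_force: [0.4, 0.4, -2.4]
finger_gap: 0.0292
gripper_force: 61.4
```

```bash
sed -i 's/max(tip+.0035,.089)/max(tip+.0035,.0875)/' ax.py;  python3 ax.py
```

```text
9.8333 [0.46938206 0.03193525 0.15831966] coupler (array([0.46869473, 0.03368885]), 109, np.float64(0.0008777518527579761)) plug (array([0.46776119, 0.0338405 ]), 35, np.float64(0.0011893393462650411))
plug-coupler mm world [-0.93354418  0.15164854] tool x,y [ 0.40372238 -0.85526521] TCP-based: tool-x err -0.21920242200644535 tool-y err 0.8189420256420887
```

Request:
drive_tool:
  series: [-0.0065,0,0,0,0,0.05,2,-0.0065,0,0,0,-0.02,0.15,2,-0.0065,0,0,0,-0.02,0.25,2,-0.0065,0,0,0,-0.02,0.3,2,-0.0065,0,0,0,-0.02,0.3,2]

```text
clock: 10.4
position: [0.469, 0.0319, 0.1551]
eef_rot: [[-0.276, 0.961, -0.0], [0.961, 0.276, -0.0], [0.0, -0.0, -1.0]]
contact_force: [-0.5, -0.4, -2.7]
finger_gap: 0.0293
gripper_force: 61.4
```

Request:
drive_tool:
  series: [0,0,0,0,0,0.1,2,0,0,0,0,0,0.2,2,0,0,0,0,0,0.3,2,0,0,0,0,0,0.3,2]

```text
clock: 10.73
position: [0.469, 0.0318, 0.152]
eef_rot: [[-0.276, 0.961, -0.0], [0.961, 0.276, -0.0], [-0.0, -0.0, -1.0]]
contact_force: [0.3, 0.4, -2.5]
finger_gap: 0.0292
gripper_force: 61.4
```

Request:
drive_tool:
  series: [0,0,0,0,0,0.15,2,0,0,0,0,0,0.3,2,0,0,0,0,0,0.45,2,0,0,0,0,0,0.6,2,0,0,0,0,0,0.7,2,0,0,0,0,0,0.7,2]

```text
clock: 11.23
position: [0.4692, 0.0318, 0.1453]
eef_rot: [[-0.276, 0.961, 0.0], [0.961, 0.276, -0.0], [-0.0, 0.0, -1.0]]
contact_force: [-0.3, -0.7, 0.7]
finger_gap: 0.0298
gripper_force: 61.7
```

Request:
drive_tool:
  series: [0,0,0,0,0,0.15,2,0,0,0,0,0,0.3,2,0,0,0,0,0,0.45,2,0,0,0,0,0,0.6,2,0,0,0,0,0,0.7,2,0,0,0,0,0,0.7,2]

```text
clock: 11.73
position: [0.4694, 0.0317, 0.1383]
eef_rot: [[-0.276, 0.961, 0.0], [0.961, 0.276, -0.0], [-0.001, 0.0, -1.0]]
contact_force: [-0.0, -2.3, 2.9]
finger_gap: 0.0294
gripper_force: 62.2
```

Seating force is still only about 5 N. From here I use 1 mm steps and read the force each time.

Request:
drive_tool:
  series: [0,0,0,0,0,0.1,2,0,0,0,0,0,0.2,2,0,0,0,0,0,0.2,2]

```text
clock: 11.98
position: [0.4694, 0.0318, 0.1361]
eef_rot: [[-0.276, 0.961, 0.0], [0.961, 0.276, -0.0], [-0.0, 0.0, -1.0]]
contact_force: [1.9, -2.0, -2.0]
finger_gap: 0.0293
gripper_force: 61.7
```

```bash
python3 - <<'E'
from h import *
s=manip.read_state(); print(s["contact_force"],s["position"])
im,d=cams.get_image("scene"); cv2.imwrite("pics/s8.png",cv2.resize(im[170:240,290:360],None,fx=8,fy=8,interpolation=cv2.INTER_CUBIC))
E
```

```text
[ 1.91239525 -2.02360503 -2.03374893] [0.46936565 0.03175907 0.13607102]
```

View pics/s8.png

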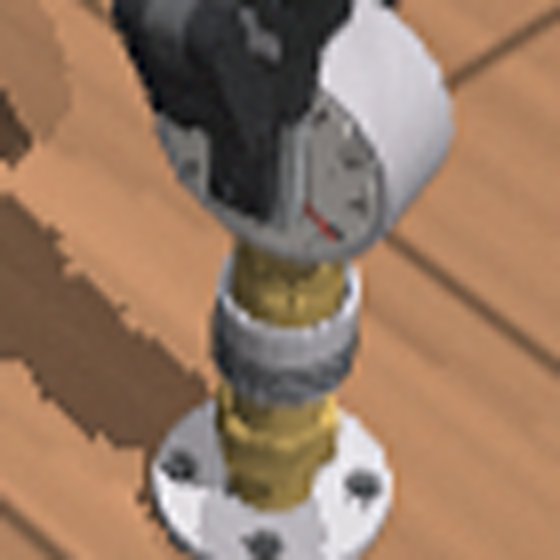

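```bash
python3 - <<'E'
from h import *
im,d=cams.get_image("scene"); cv2.imwrite("pics/s9.png",im)
for n in("scene0","s5","s9"):
    h=cv2.cvtColor(cv2.imread(f"pics/{n}.png"),cv2.COLOR_BGR2HSV)[...,1]
    print(n); [print("  ",c,h[198:226,c]) for c in (318,326,332)]
E
```

```text
scene0
   318 [121 125  72   7  16  16  18  13  12  14   9   7   6   4  14  14  23  28
  71 115 133 128 129 132 133 129 131 129]
   326 [ 87 131 130 127 140 102  68  52   8 136 139  66   6   7  11   9  10   8
  11   5  12  79 125 129 128 128 130 133]
   332 [122  63  13  22 131 137 136 143 127  36  11  11   8   5  10   9  12  23
  19 112 121 120 120  67  56  50  21  13]
s5
   318 [120 118 119 121  54  14  24  20  17  15  12   7   7   7   6  13  15  15
  34  41  99 127 133 131 124 133 125 138]
   326 [118 132 131 130 129 131  42  24  23 131 137 129 139  26  10   7   7   7
   7   7   6  14  11 100 134 130 132 130]
   332 [119 117 116 125 132 136 137 137 130 112  81  11  12   9   8   8  10  12
  15  27  54 105 123  65  55  49  21  13]
s9
   318 [ 60 117 122 103  21  20  19  18  14  11   8   8   0   3  10  15  16  26
  36  28 115 132 129 132 129 128 131 129]
   326 [ 10  14  15   4  50 127 123 124 129 125 123 129 135   8  10   5   5  10
  10   9   7  15  33 109 131 132 129 130]
   332 [ 11   8  11   9  62 122 135 137 127 116  46  12   9  10  10   9  15  12
  22  36  88 114 121  65  56  50  18  14]
```

The sleeve edges match the pulled-back picture, so it has not sprung yet. Continue gently.

Request:
drive_tool:
  series: [0,0,0,0,0,0.05,2,0,0,0,0,0,0.1,2,0,0,0,0,0,0.1,2]

```text
clock: 12.33
position: [0.4692, 0.0318, 0.135]
eef_rot: [[-0.276, 0.961, -0.0], [0.961, 0.276, -0.0], [-0.0, -0.0, -1.0]]
contact_force: [3.3, -1.6, -4.0]
finger_gap: 0.0292
gripper_force: 61.5
```

```bash
cat > chk.py <<'E'
from h import *
from scipy.optimize import least_squares
s=manip.read_state(); im,d=cams.get_image("wrist"); sc,ds=cams.get_image("scene"); cv2.imwrite("pics/s10.png",sc)
p=cloud("wrist",d>0,d,s); q=(p-s["position"])@s["eef_rot"]; q=q[(abs(q[:,1])<.0135)&(q[:,2]<0.012)&(q[:,2]>-.04)&(abs(q[:,0])<.045)]
f=lambda x: np.hypot(q[:,0]-x[0],q[:,2]-x[1])-.0315
o=least_squares(f,[0,0],loss="soft_l1",f_scale=.001); print(s["clock"],s["contact_force"].round(1),"case tool x,z",o.x, "tip z",s["position"][2]-o.x[1]-.0709,"collar z",s["position"][2]-o.x[1]-.0485)
h=cv2.cvtColor(sc,cv2.COLOR_BGR2HSV)[...,1]; [print("  ",c,h[198:226,c]) for c in (318,326,332)]
E
python3 chk.py
```

```text
12.3333 [ 3.3 -1.6 -4. ] case tool x,z [0.00016319 0.00140651] tip z 0.0627373584344252 collar z 0.0851373584344252
   318 [ 27 114  82  13  18  16  14  13  10  13   9  10   3   7  17  19  27  42
  71 116 134 131 131 131 129 127 129 129]
   326 [  4  16  13   8  15  92 129 126 126 132 138  68   9   8   9   7   8   5
  11   8  12  79 121 130 132 130 128 130]
   332 [ 12  11  13   7  10  99 139 142 127  36   9  11   7   7   8   9  18  17
  20 111 119 120 118  63  55  48  18  14]
```

The sleeve edges are back at their original forward rows and the collar is on the rim at low force, so the plug is locked. Next I release and back off.

Request:
drive_tool:
  series: [0,0,0,0,0,0,3.5,0,0,0,0,0,0,5,0,0,0,0,0,0,7,0,0,0,0,0,0,8,0,0,0,0,0,-3,8,0,0,0,0,0,-7,8,0,0,0,0,0,-11,8,0,0,0,0,0,-12,8]

```text
clock: 13.1
position: [0.4716, 0.0323, 0.2613]
eef_rot: [[-0.276, 0.961, 0.008], [0.961, 0.276, 0.001], [-0.001, 0.008, -1.0]]
contact_force: [0.8, -0.5, 1.1]
finger_gap: 0.0803
gripper_force: 0.0
```

```bash
python3 - <<'E'
from h import *
s=manip.read_state(); print(s["clock"],s["position"],s["contact_force"].round(1),s["finger_gap"])
im,d=cams.get_image("scene"); cv2.imwrite("pics/s11.png",cv2.resize(im[90:300,150:450],None,fx=2.6,fy=2.6,interpolation=cv2.INTER_CUBIC))
p=cloud("scene",d>0,d); q=p[(np.hypot(p[:,0]-.47,p[:,1]-.033)<.045)&(p[:,2]>.1)&(p[:,2]<.175)]; print("top",q[:,2].max(),cv2.minAreaRect(q[q[:,2]>.145][:,:2].astype(np.float32)))
h=cv2.cvtColor(im,cv2.COLOR_BGR2HSV)[...,1]; [print("  ",c,h[198:226,c]) for c in (318,326,332)]
E
```

```text
13.1 [0.47160174 0.03226426 0.26129719] [ 0.8 -0.5  1.1] 0.08027227653551902
top 0.16650138965665895 ((0.4694693684577942, 0.036157283931970596), (0.032526202499866486, 0.05509185045957565), 15.719303131103516)
   318 [ 20 111  83  13  15  16  17  13  12  12   6  10   3  15  13  19  17  32
  68 119 133 130 133 134 130 135 131 135]
   326 [ 14  12  14   9  13  99 120 121 124 130 135  68   6  10   9   9  10   8
   7  13  15  79 123 131 129 130 131 132]
   332 [ 14  10  11  11  10  97 140 137 128  36   9  11  10   8   6   9  20  18
  21 111 121 118 118  67  54  51  20  12]
```

View pics/s11.png

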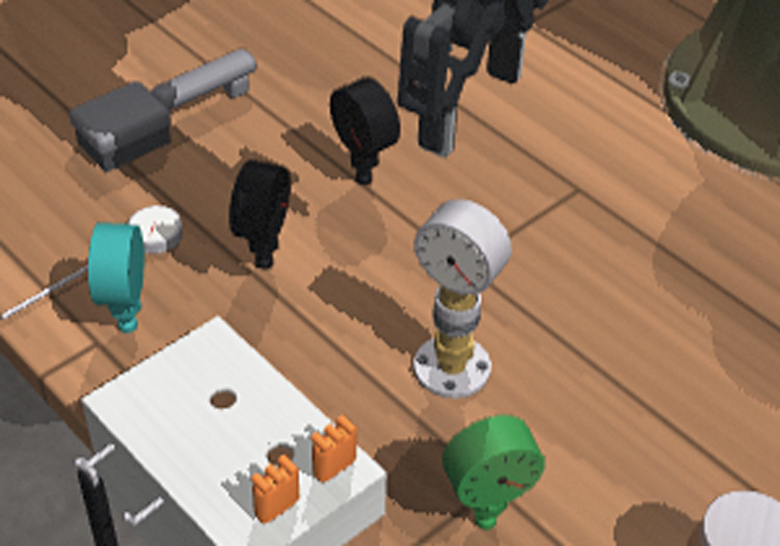

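The final view shows the gauge upright in the coupler at (460,250). The sleeve is forward, the gripper is clear, and the brush, thermometer and jar have not been moved.

```bash
python3 -c "
from rig import sign_off
print(sign_off())"
```

```text
the job is handed in; nothing more can be done
None
```

The gauge is standing upright in the coupler with the sleeve forward and locked. Contact forces read at most about 18 N and the clock was at about 13 s. The brush, thermometer and jar were left alone, and the job is handed in.

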